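Lock the pill dispenser into its counter cradle

TASK

Slide the blue pill dispenser gently, stud first, into its cradle on the counter so the stud's head enters the open cam, and let go of it. Then turn the cam lever clockwise by its knob until the cam has drawn the dispenser snugly tight against the rubber bumpers - you feel the lever clearly stiffen, to about 5 N at the knob - without forcing it any further, and let go of the lever. Leave everything else where it is.

Things in the scene. Friction and masses are not known exactly. Their poses are not given: they have to be found in the camera images.
- dispenser: blue plastic pill dispenser, box 70 (x) x 54 (y) x 76 mm tall, about 0.3 kg. Origin under its centre, z up. Its +x points out of its back, where a steel stud sticks out 30 mm above the counter: 6 mm shaft with a 16 mm ball head. White push button on the front (-x). Grip it across the 54 mm width, higher than 30 mm.
- stud_head (a point): centre of the stud's ball head: 65 mm from the dispenser's origin along its +x (30 mm behind the back face), 30 mm up
- lock: steel cam lock fixed to the counter with the aluminium cradle in front of it. Origin on the counter under the cam's upright axis; +x is the way the dispenser goes in, its own +x along it and its centre line on y = 0. The cam is a steel ring 58 mm across, 14 to 40 mm high: two spiral lips with a slot between for the shaft, open to -x over 28 mm while the lever is near 0.
- cradle: the aluminium cradle: guide rails, posts and bumpers, fixed; its origin and axes are the same as the lock's. Do not ram it (over 45 N).
- cradle_mouth (a point): on the counter, 114 mm before the cam axis (lock's -x): the flared mouth of the cradle's two guide rails. They are 20 mm tall, 58 mm apart inside, from 96 to 50 mm before the axis; the dispenser slides on the counter between them. Behind them two posts 42 mm tall stand 22 mm before the axis, 30 mm to each side.
- bumper_line (a point): nominal face of the two black rubber bumpers, 41 mm before the cam axis, 30 mm up; the real faces sit on adjusting screws up to 3 mm nearer or farther. They stop the dispenser's back face (head centre then about 11 mm before the axis) and give 1 mm for 13 N. Push in until they are lightly touched (a few N); 1 mm short also does.
- cam (a joint): angle of cam and lever, rad: 0 open (starts at 0 to 0.2), grows clockwise seen from above, stop at 2.75. At 0 the lever points 1.35 rad counterclockwise of the lock's +x, then swings by +x towards -y. Past about 0.4 the lips catch the head and draw it in 6 mm per rad. Tight between 1.3 and 2.6, differing each time, so feel for it; the pull then climbs about 90 N per rad. Let go, it stays, springing back up to 0.1.
- lever_knob (a point): middle of the free-spinning upright knob on the lever: black, 16 mm across, 50 to 84 mm above the counter (this point 67 mm), 55 mm from the cam axis; the lever bar's top is at 50 mm. Pushed along its circle it takes under 1.5 N while slack, about 5 N when properly tight (cam pull about 17 N; 10 to 26 N is good); over 8 N is forcing it.
- treat_bin: grey plastic flip-top treat bin, 110 x 120 x 150 mm, bystander; origin under its centre
- nail_file: steel nail file 155 mm long, lying flat, bystander
- scoop: bamboo scoop, 160 mm long, 30 mm tall, bystander
- bowl: small white ceramic bowl, 100 mm across, 42 mm tall, bystander
- brush: grooming brush lying flat, bystander
- shampoo: white bottle 56 mm across, 170 mm tall, bystander
- jar: amber jar 68 mm across, 90 mm tall, bystander
Mind the look-alikes: they are no part of the job. Of the things that look like the dispenser, the middle-sized one is meant.

How it is judged:
By the outcome, as a careful person would: the job done as asked, in the order asked, and still so for the second after the job is handed in, with the robot touching nothing.
It also fails if it takes over 72 s, if anything falls off the work surface, if the arm or the gripper's body presses on something with over 40 N, if the wrist force passes 120 N, or if a joint passes its speed limit or range.

ROBOT

A 7-joint arm with a two-finger parallel gripper is mounted at the origin on the work surface. World frame = base frame: x ahead of the robot, y to its left, z up, the work surface at z = 0. Lengths are in mm, angles in rad, forces in N, time in s.
With the tool pointing down it reaches from about 400 to 875 mm from the base axis. Payload 4.4 kg.
Tool frame: the origin (TCP) lies midway between the tips of the shut fingers; the grasp point (between the pads) lies 19 mm behind it; z points along the fingers, x is the direction in which the jaws open and shut, and the axes are right-handed (so a half turn about z gives the same grasp; the last joint's range is limited). The gripper opens to 85 mm and grips with 20 to 120 N. Pads are 22 mm wide; open, the fingers measure 114 mm over their backs; the gripper's body (76 mm by 85 mm) begins 54 mm behind the grasp point. The pads swing forward as they close: fully open they stand 13 mm farther back than shut.
Start: joints at [1.199, 0.628, 0.038, 1.517, -0.027, 0.996, -0.02], TCP at [195.714, -619.85, 231.313] pointing down, gripper open.
Joint ranges: [-3.06, 3.06], [-0.37, 2.12], [-1.25, 1.32], [0.18, 2.47], [-1.1, 4.24], [0.23, 1.98], [-2.94, 2.94]. Speed limits (rad/s): [2.57, 2.57, 3.14, 3.14, 3.14, 3.14, 3.14].

INTERFACE

Orientations are given as a rotation vector (axis times angle).
In Python, from plant import monitor, vision, robot gives the robot as it stands.
- The arm moves only by the tool send_rows, never from a script. Its argument "moves" is a list of rows, each an object of numbers: "dx", "dy", "dz": the shift along the tool's x, y, z normalised to -1 to 1, where 1 is 0.2 m; "turn": the turn about the tool's z normalised to -1 to 1, where 1 is pi/4 rad. In form: [{"dx": .., "dy": .., "dz": .., "turn": ..}, ...]. A call has 1 to 20 rows; each row is the pose to reach, as a shift and turn from the pose commanded when the call began, along the tool's axes at that moment; what a row does not reach only later rows make up. A row lasts 1/10 s, in which the tool goes at most 50 mm and 8.59 degrees, less where a joint would pass 70% of its speed; a pose out of reach is approached as far as the arm can. A call with a number of a shift or a turn outside -1 to 1 is refused whole. A call with a gripper value outside its range is refused whole. "grip" is the closure in counts, from 0 (fully open) to 255 (shut), set as the call begins (left out, the last holds). The fingers move at their own pace and stop on an object; the grip force is fixed at half the most. Time passes only in rows, so rows that repeat a pose let the fingers close. It gives the time, the measured TCP pose, the force and the opening at its end, in the units of the state.
- monitor.observe(): the state, without advancing time (a new reading comes with each control period).
- vision.get_image(name): name is "side" or "top" or "wrist"; returns the picture (480x640x3 uint8, red, green, blue); there is no depth.
- vision.camera_model(name): a dict with "camera_matrix" (3x3 intrinsics, pixels), "R" (3x3) and "t" (3): a world point X has camera coordinates R X + t. Camera axes: x right, y down, z forward; pixel columns grow to the right and rows downward; lengths in mm; the calibration is good to about 2 mm. A picture is of the moment at which its call begins: read the wrist's pose just before it. camera_model takes no time and is no camera call; for the wrist camera it gives the pose at the moment of the call.
- robot.hand_in(): hands the job in, once; it reports no verdict.
The state is a dict: "time": time; "joint_pos": joint angles; "qd": joint speeds; "joint_efforts": joint torques, N m; "ee_pos": TCP position; "eef_rot": TCP orientation; "force": force on the tool from outside, world axes, zero at the start; "moment": the same for the moment, N m; "opening": finger opening in mm.
Only numpy, scipy, OpenCV 4.12 (cv2) and the standard library are available. Lean on these libraries where they do the work, as an engineer would, in place of code of your own. Each camera call takes 0.05 s, during which the arm holds its last target. There are 200 camera calls.

## Working session

There is one attempt and no reset: what is moved stays moved. The work goes in short steps, Python scripts to look and compute and a tool call to move; the robot and the scene stay as the last step left them, time stands still between calls to the robot, and variables do not carry over. Pictures are saved under pics/ and viewed, about 8 in all and at most 12, crops included, and the job is handed in when it is done.

Besides the shell and the picture viewer there is one more tool, called after "Request:" as name(argument=value, ...), one argument or row to a line, values as JSON. send_rows: Moves the arm, as the interface text tells. Its arguments: {"type":"object","properties":{"moves":{"type":"array","items":{"type":"object","properties":{"dx":{"type":"number","minimum":-1,"maximum":1},"dy":{"type":"number","minimum":-1,"maximum":1},"dz":{"type":"number","minimum":-1,"maximum":1},"turn":{"type":"number","minimum":-1,"maximum":1}}}},"grip":{"type":"number"}},"required":["moves"]}

```bash
ls; mkdir -p pics
cat > h.py <<'E'
import numpy as np,cv2
from plant import monitor,vision,robot
from scipy.spatial.transform import Rotation as Rn
def snap(n,f,crop=None,s=1):
    m=vision.camera_model(n); im=vision.get_image(n)[:,:,::-1]
    cv2.imwrite(f'pics/{f}_raw.png',im)
    if crop: x0,y0,x1,y1=crop; im=im[y0:y1,x0:x1]
    if s!=1: im=cv2.resize(im,None,fx=s,fy=s,interpolation=cv2.INTER_CUBIC)
    cv2.imwrite(f'pics/{f}.png',im); return m
def back(m,u,v,z):
    K=np.array(m['camera_matrix']);R=np.array(m['R']);t=np.array(m['t'])
    d=R.T@np.linalg.solve(K,[u,v,1.]);c=-R.T@t
    return c+d*(z-c[2])/d[2]
def proj(m,X):
    p=np.array(m['camera_matrix'])@(np.array(m['R'])@np.array(X,float)+np.array(m['t']));return p[:2]/p[2]
E
python3 - <<'E'
from h import *
o=monitor.observe();print(o['time'],o['ee_pos'],o['eef_rot'],o['force'],o['opening'])
for n in('top','side'):
    m=snap(n,n+'1');print(n,(-np.array(m['R']).T@m['t']).round(),np.array(m['R']).round(2).tolist())
E
```

```text
pics
0.0 [ 195.54541588 -619.23524073  230.39458609] [-2.53289061e+00  1.85657962e+00  2.38811937e-03] [ 0.45785895 -0.19011237  0.65303633] 85.30866657408497
top [ 380.   19. 1158.] [[0.0, -1.0, 0.01], [-0.99, -0.0, -0.17], [0.17, -0.01, -0.99]]
side [ 379. -777.  976.] [[0.97, -0.24, 0.01], [-0.17, -0.72, -0.67], [0.16, 0.65, -0.74]]
```

View pics/top1.png

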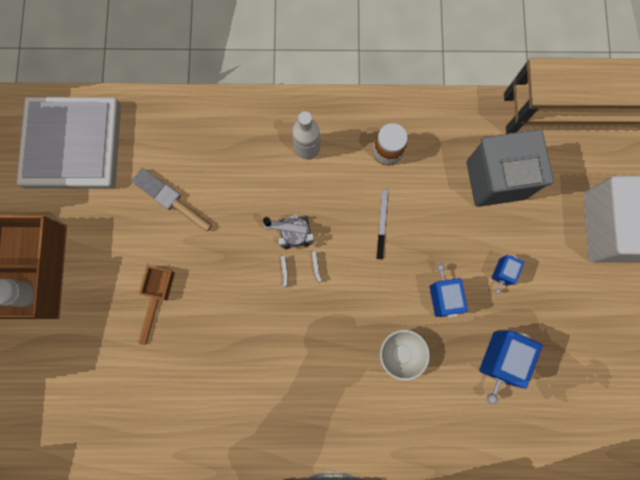

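View pics/side1.png

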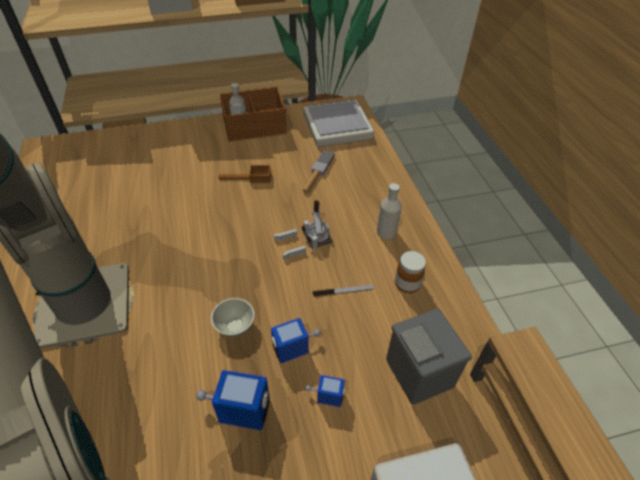

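The middle-sized dispenser is at about (449,297) in the top view, with its stud head near (441,268). The lock is near (294,232), with rails below it at (285,271) and (317,266). I'll enlarge both.

Run:
```python
import cv2,numpy as np
t=cv2.imread('pics/top1_raw.png');s=cv2.imread('pics/side1_raw.png')
f=lambda i,x,y,w,h,k:cv2.resize(i[y:y+h,x:x+w],None,fx=k,fy=k,interpolation=cv2.INTER_CUBIC)
a=np.hstack([f(t,250,205,80,90,5),f(t,410,250,80,90,5)]) # 800x450
cv2.imwrite('pics/c1.png',a)
```

```text
(no output)
```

View pics/c1.png

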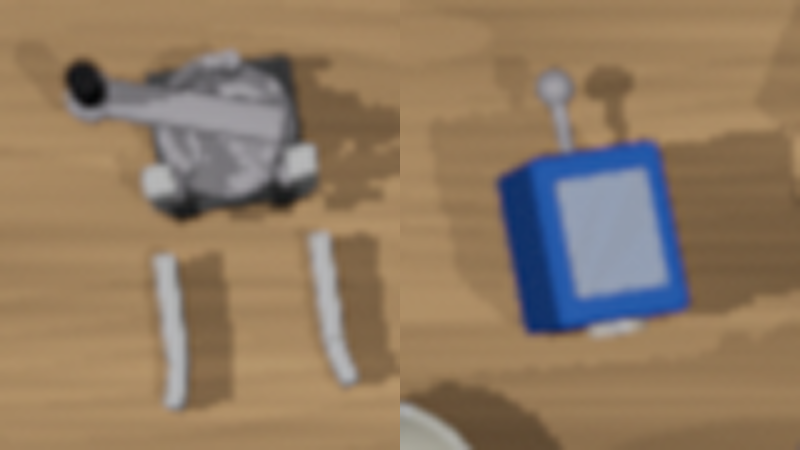

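```bash
cat > fit.py <<'E'
from h import *
from scipy.optimize import minimize,least_squares
def bluemask(f,seed):
    im=cv2.imread(f);h=cv2.cvtColor(im,cv2.COLOR_BGR2HSV)
    b=cv2.inRange(h,(100,120,40),(130,255,255))
    n,l,st,c=cv2.connectedComponentsWithStats(b)
    k=min(range(1,n),key=lambda i:np.hypot(*(c[i]-seed))if st[i,4]>60 else 1e9)
    p=np.argwhere(l==k)[:,::-1].astype(np.int32)
    hull=cv2.convexHull(p);o=np.zeros(b.shape,np.uint8);cv2.fillConvexPoly(o,hull,255);return o
def hullmask(m,x,y,a,shape,s=4):
    c,sn=np.cos(a),np.sin(a)
    P=[[x+c*u-sn*v,y+sn*u+c*v,z]for u in(-35,35)for v in(-27,27)for z in(0,76)]
    q=np.array([proj(m,X)for X in P],np.float32)
    h=cv2.convexHull(q);o=np.zeros(shape,np.uint8)
    cv2.fillConvexPoly(o,np.round((h)*16).astype(np.int32),255,cv2.LINE_AA,4);return o
def fitdisp(views,x0):
    def cost(p):
        return sum(np.abs(hullmask(m,*p,k.shape).astype(float)-k).sum()/k.sum() for m,k in views)
    best=None
    for da in(-.1,0,.1):
        S=np.array([x0,x0+[6,0,0],x0+[0,6,0],x0+[0,0,.12]])+[0,0,da]
        r=minimize(cost,S[0],method='Nelder-Mead',options=dict(initial_simplex=S,xatol=.05,fatol=1e-5))
        if best is None or r.fun<best.fun:best=r
    return best.x,best.fun
E
python3 - <<'E'
from fit import *
T=vision.camera_model('top');S=vision.camera_model('side')
c=lambda u,v,ox=250:(u/5+ox,v/5+205)
d=lambda u,v:((u-400)/5+410,v/5+250)
h=back(T,*d(553,86),30);b=back(T,*d(620,232),76)
a=np.arctan2(*(h-b)[1::-1]);print('head',h,'topc',b,a)
kt=bluemask('pics/top1_raw.png',(449,297));ks=bluemask('pics/side1_raw.png',(291,340))
x0=np.array([b[0],b[1],a])
for v in([(T,kt)],[(S,ks)],[(T,kt),(S,ks)]):
    x,f=fitdisp(v,x0);print(x,f,'head',x[:2]+65*np.array([np.cos(x[2]),np.sin(x[2])]))
# lock
for n,u,v,z in [('railL',163,255,20),('railL2',175,360,20),('railR',318,235,20),('railR2',331,330,20),('camtop',226,128,40),('postL',160,182,42),('postR',300,157,42),('knobtop',85,82,84)]:
    print(n,back(T,*c(u,v),z).round(1))
E
```

```text
head [ 526.51095405 -226.65078046   30.        ] topc [ 462.12370034 -241.37009319   76.        ] 0.224744026062463
[ 4.62272173e+02 -2.36465684e+02  1.93404630e-01] 0.16505231067692094 head [ 526.06028375 -223.97260903]
[ 4.62921546e+02 -2.38866870e+02 -7.71888554e-02] 0.18832244008714596 head [ 527.72800285 -243.87916439]
[ 4.63684332e+02 -2.36992334e+02  3.99892505e-02] 0.39665121063375064 head [ 528.63236713 -234.39372572]
railL [551.  104.3  20. ]
railL2 [506.6  98.6  20. ]
railR [559.7  39.   20. ]
railR2 [519.3  33.4  20. ]
camtop [601.7  77.3  40. ]
postL [578.4 104.3  42. ]
postR [589.1  46.3  42. ]
knobtop [611.7 131.8  84. ]
```

```bash
cat >> h.py <<'E'
def axes(o=None):
    o=o or monitor.observe();return Rn.from_rotvec(o['eef_rot']).as_matrix()
def go(x,y,z,ang=None):
    o=monitor.observe();R=axes(o);d=R.T@(np.array([x,y,z])-o['ee_pos'])/200
    a=np.arctan2(R[1,0],R[0,0]);t=0 if ang is None else -((ang-a+np.pi/2)%np.pi-np.pi/2)/(np.pi/4)
    print('t',round(o['time'],2),'pos',o['ee_pos'].round(1),'xang',round(a,3),'F',np.round(o['force'],1),'op',round(o['opening'],1),'d',d.round(4),'turn',round(t,4))
E
python3 -c "
from h import *
go(455,-238,200,-1.39)
m=vision.camera_model('wrist');R=np.array(m['R']);c=-R.T@m['t'];o=monitor.observe();print(c-o['ee_pos'],axes().T@(c-o['ee_pos']),axes().T@R[2],m['camera_matrix'])
print(o['joint_pos'])"
```

```text
t 0.1 pos [ 195.5 -619.3  230.5] xang -1.265 F [ 0.2 -0.6  0.3] op 85.3 d [-1.4272 -1.8111  0.1548] turn 0.1592
[ 81.16818167  24.48733199 141.08005634] [   0.84718737  -84.77166022 -141.08342688] [1.39790209e-04 3.28670702e-01 9.44444572e-01] [[346.6878191    0.         318.05712946]
 [  0.         346.6878191  235.39419229]
 [  0.           0.           1.        ]]
[ 1.19921357  0.62924621  0.03841563  1.51824901 -0.02697488  0.99631449
 -0.01999571]
```

Request:
send_rows(
  moves=[
    {"dx":-0.12,"dy":-0.16,"turn":0.08},
    {"dx":-0.28,"dy":-0.37,"turn":0.16},
    {"dx":-0.45,"dy":-0.59,"turn":0.16},
    {"dx":-0.6,"dy":-0.79,"turn":0.16},
    {"dx":-0.7,"dy":-0.92,"turn":0.16},
    {"dx":-0.7,"dy":-0.92,"turn":0.16},
  ],
  grip=0,
)

```text
invalid input
```

Request:
send_rows(
  moves=[
    {"dx":-0.12,"dy":-0.16,"dz":0,"turn":0.08},
    {"dx":-0.28,"dy":-0.37,"dz":0,"turn":0.16},
    {"dx":-0.45,"dy":-0.59,"dz":0,"turn":0.16},
    {"dx":-0.6,"dy":-0.79,"dz":0,"turn":0.16},
    {"dx":-0.7,"dy":-0.92,"dz":0,"turn":0.16},
    {"dx":-0.7,"dy":-0.92,"dz":0,"turn":0.16},
  ],
  grip=0,
)

```text
time: 0.7
ee_pos: [333.9, -424.5, 231.0]
eef_rot: [-2.419, 1.997, 0.002]
force: [-0.2, -0.4, -1.1]
opening: 85.5
```

```bash
python3 -c "
from h import *
go(440,-238,210,-1.39)"
```

```text
t 0.7 pos [ 333.9 -424.5  231. ] xang -1.38 F [-0.2 -0.4 -1.1] op 85.5 d [-0.8147 -0.6973  0.1105] turn 0.0123
```

Request:
send_rows(
  moves=[
    {"dx":-0.15,"dy":-0.13,"dz":0.02,"turn":0.01},
    {"dx":-0.33,"dy":-0.28,"dz":0.05,"turn":0.01},
    {"dx":-0.52,"dy":-0.45,"dz":0.1,"turn":0.01},
    {"dx":-0.7,"dy":-0.6,"dz":0.1,"turn":0.01},
    {"dx":-0.815,"dy":-0.697,"dz":0.1,"turn":0.01},
    {"dx":-0.815,"dy":-0.697,"dz":0.1,"turn":0.01},
    {"dx":-0.815,"dy":-0.697,"dz":0.1,"turn":0.01},
  ],
)

```text
time: 1.4
ee_pos: [436.9, -245.8, 211.1]
eef_rot: [2.405, -2.02, -0.0]
force: [-0.9, -0.8, 0.3]
opening: 85.4
```

```bash
python3 -c "
from h import *
go(463,-238,30)
m=snap('wrist','w1');
import json;json.dump({k:np.array(v).tolist() for k,v in m.items()},open('w1.json','w'))"
```

```text
t 1.4 pos [ 436.9 -245.8  211.1] xang -1.397 F [-0.9 -0.8  0.3] op 85.4 d [-0.0162 -0.1358  0.9057] turn 0
```

View pics/w1.png

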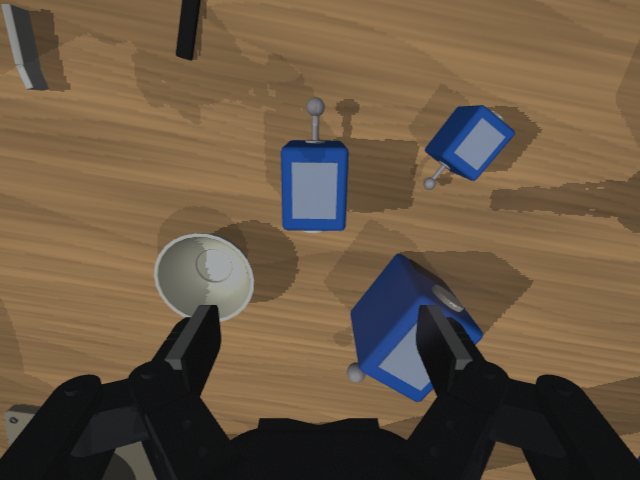

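```bash
python3 -c "
from h import *
import json;m=json.load(open('w1.json'));T=vision.camera_model('top')
P=lambda u,v,z:back(m,u,v,z)[:2].round(1)
h=P(316,106,30);print('head',h,[P(u,v,76) for u,v in((283,230),(346,230),(292,163),(336,163),(336,219),(292,219),(314,191))])
c=P(314,191,76);b=P(315.5,141,30)
print('yaw',np.arctan2(*(h-c)[::-1]),'dist',np.hypot(*(h-c)))
print('big',[(z,P(400,254,z),P(481,333,z),P(351,313,z)) for z in(90,106,115)])
print('bowl',P(250,280,42),P(204,240,42))
print('rail',P(5,5,20),P(35,85,20))
e=P(336,219,76)-P(336,163,76);f=P(292,219,76)-P(292,163,76);print([np.arctan2(-v[1],-v[0]) for v in(e,f)])
"
```

```text
head [ 527.4 -229.3] [array([ 425.6, -218.9]), array([ 434.7, -271. ]), array([ 481.8, -218.2]), array([ 487.7, -252.3]), array([ 442.7, -260.9]), array([ 436.4, -224.9]), array([ 462.8, -238.9])]
yaw 0.14752713803526202 dist 65.30941739136857
big [(90, array([ 426.3, -316.5]), array([ 365. , -406.2]), array([ 365.3, -288.3])), (106, array([ 432.1, -311.3]), array([ 374.5, -395.6]), array([ 374.8, -284.8])), (115, array([ 435.3, -308.4]), array([ 379.9, -389.6]), array([ 380.1, -282.9]))]
bowl [ 356.6 -192.3] [ 391.1 -144.6]
rail [560.5  36.3] [502.3  17.6]
[np.float64(0.1888341251995417), np.float64(0.14651951782882258)]
```

Request:
send_rows(
  moves=[
    {"dx":-0.014,"dy":-0.136,"dz":0.1,"turn":0.018},
    {"dx":-0.014,"dy":-0.136,"dz":0.3,"turn":0.018},
    {"dx":-0.014,"dy":-0.136,"dz":0.5,"turn":0.018},
    {"dx":-0.014,"dy":-0.136,"dz":0.68,"turn":0.018},
    {"dx":-0.014,"dy":-0.136,"dz":0.82,"turn":0.018},
    {"dx":-0.014,"dy":-0.136,"dz":0.905,"turn":0.018},
    {"dx":-0.014,"dy":-0.136,"dz":0.905,"turn":0.018},
    {"dx":-0.014,"dy":-0.136,"dz":0.905,"turn":0.018},
  ],
)

```text
time: 2.25
ee_pos: [462.7, -239.8, 30.4]
eef_rot: [2.387, -2.041, 0.0]
force: [-0.1, 1.1, 0.5]
opening: 85.4
```

```bash
python3 -c "
from h import *
go(463,-238.5,30,-1.41)"
```

```text
t 2.25 pos [ 462.7 -239.8   30.4] xang -1.415 F [-0.1  1.1  0.5] op 85.4 d [-0.0062 -0.0026  0.0022] turn -0.0064
```

Request:
send_rows(
  moves=[
    {"dx":-0.006,"dy":0,"dz":0,"turn":0},
    {"dx":-0.006,"dy":0,"dz":0,"turn":0},
    {"dx":-0.006,"dy":0,"dz":0,"turn":0},
    {"dx":-0.006,"dy":0,"dz":0,"turn":0},
    {"dx":-0.006,"dy":0,"dz":0,"turn":0},
    {"dx":-0.006,"dy":0,"dz":0,"turn":0},
    {"dx":-0.006,"dy":0,"dz":0,"turn":0},
    {"dx":-0.006,"dy":0,"dz":0,"turn":0},
    {"dx":-0.006,"dy":0,"dz":0,"turn":0},
    {"dx":-0.006,"dy":0,"dz":0,"turn":0},
  ],
  grip=255,
)

```text
time: 3.25
ee_pos: [463.8, -237.6, 31.6]
eef_rot: [-2.39, 2.039, -0.004]
force: [-0.7, -1.0, 6.1]
opening: 53.3
```

```bash
python3 -c "
from h import *
go(463,-238.5,30,-1.41)"
```

```text
t 3.25 pos [ 463.8 -237.6   31.6] xang -1.413 F [-0.7 -1.   6.1] op 53.3 d [0.004  0.0048 0.0082] turn -0.0035
```

Request:
send_rows(
  moves=[
    {"dx":0,"dy":0,"dz":-0.03,"turn":0},
    {"dx":0,"dy":0,"dz":-0.1,"turn":0},
    {"dx":0,"dy":0,"dz":-0.2,"turn":0},
    {"dx":0,"dy":0,"dz":-0.28,"turn":0},
    {"dx":0,"dy":0,"dz":-0.3,"turn":0},
  ],
)

```text
time: 3.75
ee_pos: [464.2, -237.5, 92.6]
eef_rot: [-2.389, 2.038, -0.005]
force: [0.2, -0.1, -3.6]
opening: 53.2
```

```bash
python3 -c "
from h import *
go(436,56,92,-1.441)"
```

```text
t 3.75 pos [ 464.2 -237.5   92.6] xang -1.413 F [ 0.2 -0.1 -3.6] op 53.2 d [-1.4712e+00 -9.2100e-02  5.0000e-04] turn 0.0362
```

Split the 294 mm across two calls, slower rows.

Request:
send_rows(
  moves=[
    {"dx":-0.06,"dy":0,"dz":0,"turn":0.01},
    {"dx":-0.18,"dy":-0.01,"dz":0,"turn":0.02},
    {"dx":-0.33,"dy":-0.02,"dz":0,"turn":0.036},
    {"dx":-0.48,"dy":-0.03,"dz":0,"turn":0.036},
    {"dx":-0.62,"dy":-0.04,"dz":0,"turn":0.036},
    {"dx":-0.74,"dy":-0.046,"dz":0,"turn":0.036},
    {"dx":-0.8,"dy":-0.05,"dz":0,"turn":0.036},
  ],
)

```text
time: 4.45
ee_pos: [446.2, -74.0, 89.7]
eef_rot: [2.364, -2.068, -0.005]
force: [-0.6, -0.9, -3.5]
opening: 53.4
```

```bash
python3 -c "
from h import *
go(436,56,92,-1.441)"
```

```text
t 4.45 pos [446.2 -74.   89.7] xang -1.437 F [-0.6 -0.9 -3.5] op 53.4 d [-0.6511 -0.036  -0.0104] turn 0.0046
```

Request:
send_rows(
  moves=[
    {"dx":-0.06,"dy":0,"dz":0,"turn":0.004},
    {"dx":-0.18,"dy":-0.01,"dz":0,"turn":0.004},
    {"dx":-0.32,"dy":-0.02,"dz":0,"turn":0.004},
    {"dx":-0.46,"dy":-0.03,"dz":0,"turn":0.004},
    {"dx":-0.57,"dy":-0.035,"dz":0,"turn":0.004},
    {"dx":-0.63,"dy":-0.035,"dz":0,"turn":0.004},
    {"dx":-0.65,"dy":-0.035,"dz":0,"turn":0.004},
    {"dx":-0.65,"dy":-0.035,"dz":0,"turn":0.004},
    {"dx":-0.65,"dy":-0.035,"dz":0,"turn":0.004},
  ],
)

```text
time: 5.35
ee_pos: [438.0, 50.9, 90.3]
eef_rot: [2.355, -2.078, 0.001]
force: [0.2, -1.1, -3.0]
opening: 53.4
```

```bash
python3 -c "
from h import *
go(436,56,92,-1.441)
m=snap('wrist','w2');
import json;json.dump({k:np.array(v).tolist() for k,v in m.items()},open('w2.json','w'))
go(436,56,92,-1.441)
"
```

```text
t 5.35 pos [438.   50.9  90.3] xang -1.446 F [ 0.2 -1.1 -3. ] op 53.4 d [-0.0263  0.007  -0.0085] turn -0.0066
t 5.4 pos [438.1  51.   90.4] xang -1.446 F [ 0.2 -0.  -3.4] op 53.1 d [-0.0263  0.0072 -0.0082] turn -0.0069
```

View pics/w2.png

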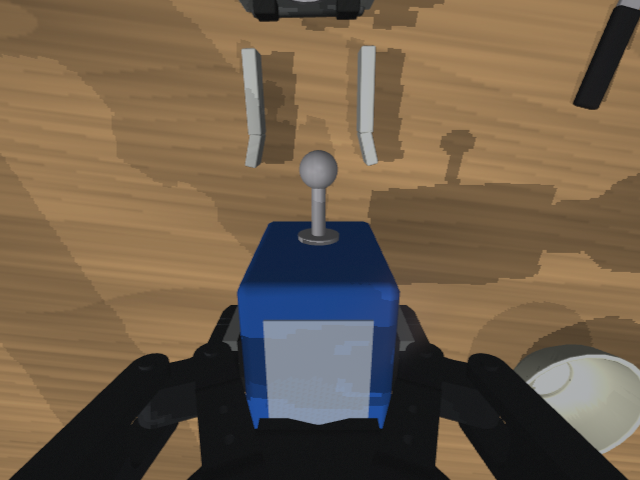

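```bash
python3 -c "
import cv2
i=cv2.imread('pics/w2_raw.png')[0:180,220:400];cv2.imwrite('pics/c2.png',cv2.resize(i,None,fx=3.333,fy=3.333,interpolation=cv2.INTER_CUBIC))"
```

```text
(no output)
```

View pics/c2.png

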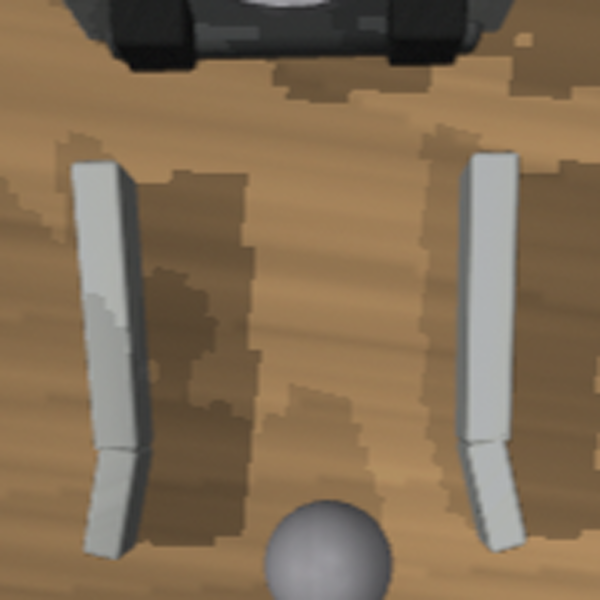

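```bash
python3 -c "
from h import *
import json;m=json.load(open('w2.json'))
c=lambda u,v,z=20:back(m,u/3.333+220,v/3.333,z)[:2]
Lf,Lb,Rf,Rb=c(117,162),c(137,449),c(472,154),c(466,442)
print(Lf,Lb,Rf,Rb,'width',np.hypot(*(Lf-Rf)),np.hypot(*(Lb-Rb)),'len',np.hypot(*(Lf-Lb)),np.hypot(*(Rf-Rb)))
f=(Lf+Rf)/2;b=(Lb+Rb)/2;w=Lf-Rf
ang=[np.arctan2(*(v)[::-1]) for v in(Lf-Lb,Rf-Rb,f-b)];print(ang,np.arctan2(-w[0],w[1]))
a=.13;e=np.array([np.cos(a),np.sin(a)]);n=np.array([-e[1],e[0]])
print('axis',f+50*e,b+96*e)
h=back(m,318,169,88.8)[:2];print('head',h,'frame',(h-(f+50*e))@e,(h-f)@n,(b-f)@n)
k=[back(m,u,v,134.8-.0)[:2] for u,v in((264,321),(373,321))];print('panel back corners',k,np.arctan2(-(k[0]-k[1])[0],(k[0]-k[1])[1]))
tcp=np.array([438.1,51.0]);print('tcp->head',(h-tcp)@e,(h-tcp)@n)
j=back(m,318.5,237,88.8)[:2];print(np.arctan2(*(h-j)[::-1]))
"
```

```text
[551.9983227   98.65848774] [507.42430343  92.29096867] [560.28678242  41.374244  ] [515.71205734  35.03610159] width 57.880766634451334 57.85159175627622 len 45.02653098106185 45.0230848019362
[np.float64(0.14189270222289543), np.float64(0.14124456239430966), np.float64(0.1415686447106879)] 0.14369283454863266
axis [605.72064724  76.498073  ] [606.75812218  76.10841282]
head [501.70997853  58.05649057] frame -105.52367436303338 -4.802636530967133 -0.520864359943884
panel back corners [array([457.92281177,  70.24950444]), array([462.22091929,  35.32473997])] 0.12245188974724477
tcp->head 63.987992873931915 -1.2490778715167243
0.13074238617319964
```

```bash
python3 -c "
from h import *
go(437.7,53.6,33,-1.429)"
```

```text
t 5.4 pos [438.1  51.   90.4] xang -1.446 F [ 0.2 -0.  -3.4] op 53.1 d [-0.0136  0.0003  0.2868] turn -0.0221
```

Request:
send_rows(
  moves=[
    {"dx":-0.013,"dy":0,"dz":0,"turn":-0.022},
    {"dx":-0.013,"dy":0,"dz":0.06,"turn":-0.022},
    {"dx":-0.013,"dy":0,"dz":0.14,"turn":-0.022},
    {"dx":-0.013,"dy":0,"dz":0.21,"turn":-0.022},
    {"dx":-0.013,"dy":0,"dz":0.25,"turn":-0.022},
    {"dx":-0.013,"dy":0,"dz":0.27,"turn":-0.022},
    {"dx":-0.013,"dy":0,"dz":0.28,"turn":-0.022},
    {"dx":-0.013,"dy":0,"dz":0.28,"turn":-0.022},
  ],
)

```text
time: 6.2
ee_pos: [437.5, 54.6, 34.0]
eef_rot: [2.375, -2.056, -0.0]
force: [0.5, -0.1, -3.5]
opening: 53.4
```

```bash
python3 -c "
from h import *
go(437.7,53.6,32,-1.429)"
```

```text
t 6.2 pos [437.5  54.6  34. ] xang -1.427 F [ 0.5 -0.1 -3.5] op 53.4 d [ 0.0051 -0.0001  0.0098] turn 0.0025
```

Request:
send_rows(
  moves=[
    {"dx":0.004,"dy":0,"dz":0.008,"turn":0.002},
    {"dx":0.004,"dy":-0.03,"dz":0.008,"turn":0.002},
    {"dx":0.004,"dy":-0.07,"dz":0.008,"turn":0.002},
    {"dx":0.004,"dy":-0.11,"dz":0.008,"turn":0.002},
    {"dx":0.004,"dy":-0.15,"dz":0.008,"turn":0.002},
    {"dx":0.004,"dy":-0.17,"dz":0.008,"turn":0.002},
    {"dx":0.004,"dy":-0.17,"dz":0.008,"turn":0.002},
  ],
)

```text
time: 6.9
ee_pos: [472.3, 59.2, 32.7]
eef_rot: [-2.374, 2.057, -0.001]
force: [-0.7, 0.6, -4.2]
opening: 53.8
```

```bash
python3 -c "
from h import *
go(437.7,53.6,32,-1.429)"
```

```text
t 6.9 pos [472.3  59.2  32.7] xang -1.428 F [-0.7  0.6 -4.2] op 53.8 d [0.0033 0.1753 0.0034] turn 0.0015
```

Request:
send_rows(
  moves=[
    {"dx":0.003,"dy":-0.02,"dz":0.001,"turn":0},
    {"dx":0.003,"dy":-0.05,"dz":0.001,"turn":0},
    {"dx":0.003,"dy":-0.08,"dz":0.001,"turn":0},
    {"dx":0.003,"dy":-0.11,"dz":0.001,"turn":0},
    {"dx":0.003,"dy":-0.14,"dz":0.001,"turn":0},
    {"dx":0.003,"dy":-0.16,"dz":0.001,"turn":0},
    {"dx":0.003,"dy":-0.18,"dz":0.001,"turn":0},
    {"dx":0.003,"dy":-0.19,"dz":0.001,"turn":0},
    {"dx":0.003,"dy":-0.19,"dz":0.001,"turn":0},
  ],
)

```text
time: 7.8
ee_pos: [509.2, 63.9, 32.5]
eef_rot: [-2.374, 2.058, -0.0]
force: [-0.8, 0.5, -2.8]
opening: 53.7
```

```bash
cat >> h.py <<'E'
E0=np.array([np.cos(.142),np.sin(.142)]);N0=np.array([-E0[1],E0[0]]);AX=np.array([605.6,77.1])
def lk():
    o=monitor.observe();p=np.array(o['ee_pos'])[:2]-AX;f=np.array(o['force'])
    print('t %.2f lock x %.1f y %.2f z %.1f head~%.1f Fx %.1f Fy %.1f Fz %.1f op %.1f'%(o['time'],p@E0,p@N0,o['ee_pos'][2],p@E0+64,f[:2]@E0,f[:2]@N0,f[2],o['opening']))
E
python3 -c "
from h import *
lk()
m=snap('wrist','w3',(160,0,480,240),2.5)"
```

```text
t 7.80 lock x -97.3 y 0.56 z 32.5 head~-33.3 Fx -0.7 Fy 0.6 Fz -2.8 op 53.7
```

View pics/w3.png

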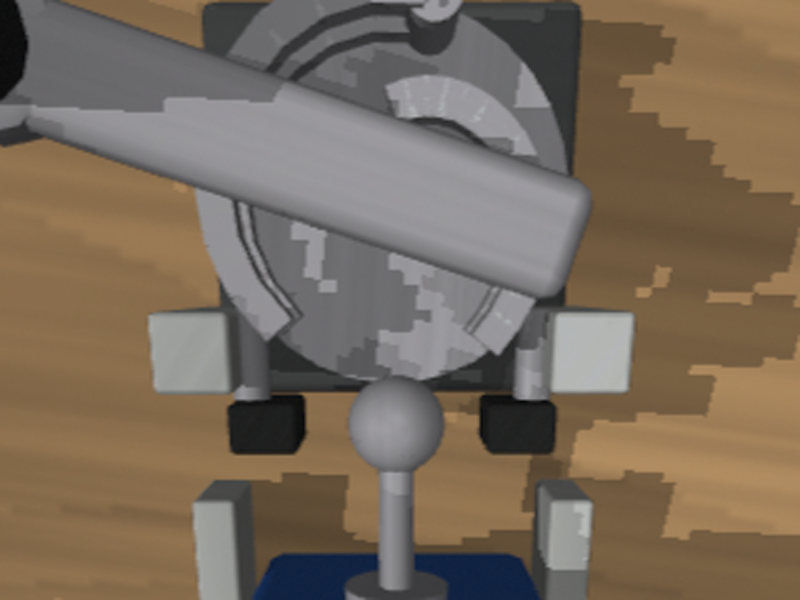

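Request:
send_rows(
  moves=[
    {"dx":0,"dy":-0.01,"dz":0,"turn":0},
    {"dx":0,"dy":-0.025,"dz":0,"turn":0},
    {"dx":0,"dy":-0.04,"dz":0,"turn":0},
    {"dx":0,"dy":-0.055,"dz":0,"turn":0},
    {"dx":0,"dy":-0.07,"dz":0,"turn":0},
    {"dx":0,"dy":-0.08,"dz":0,"turn":0},
    {"dx":0,"dy":-0.085,"dz":0,"turn":0},
    {"dx":0,"dy":-0.085,"dz":0,"turn":0},
    {"dx":0,"dy":-0.085,"dz":0,"turn":0},
  ],
)

```text
time: 8.75
ee_pos: [525.7, 66.2, 32.5]
eef_rot: [2.374, -2.058, -0.0]
force: [0.1, -0.6, -3.5]
opening: 53.5
```

```bash
python3 -c "
from h import *
lk()"
```

```text
t 8.75 lock x -80.6 y 0.57 z 32.5 head~-16.6 Fx -0.0 Fy -0.6 Fz -3.5 op 53.5
```

Request:
send_rows(
  moves=[
    {"dx":0,"dy":-0.005,"dz":0,"turn":0},
    {"dx":0,"dy":-0.01,"dz":0,"turn":0},
    {"dx":0,"dy":-0.015,"dz":0,"turn":0},
    {"dx":0,"dy":-0.015,"dz":0,"turn":0},
  ],
)

```text
time: 9.15
ee_pos: [529.1, 66.7, 32.6]
eef_rot: [-2.374, 2.058, -0.0]
force: [-0.4, 0.1, -2.7]
opening: 53.4
```

```bash
python3 -c "
from h import *
lk()"
```

```text
t 9.15 lock x -77.2 y 0.53 z 32.6 head~-13.2 Fx -0.3 Fy 0.1 Fz -2.7 op 53.4
```

Request:
send_rows(
  moves=[
    {"dx":0,"dy":-0.003,"dz":0,"turn":0},
    {"dx":0,"dy":-0.005,"dz":0,"turn":0},
    {"dx":0,"dy":-0.005,"dz":0,"turn":0},
  ],
)

```text
time: 9.45
ee_pos: [529.9, 66.8, 32.5]
eef_rot: [-2.374, 2.058, -0.0]
force: [0.4, 0.4, -4.1]
opening: 53.3
```

```bash
python3 -c "
from h import *
lk()"
```

```text
t 9.45 lock x -76.4 y 0.51 z 32.5 head~-12.4 Fx 0.4 Fy 0.4 Fz -4.1 op 53.3
```

Request:
send_rows(
  moves=[
    {"dx":0,"dy":-0.003,"dz":0,"turn":0},
    {"dx":0,"dy":-0.006,"dz":0,"turn":0},
    {"dx":0,"dy":-0.006,"dz":0,"turn":0},
  ],
)

```text
time: 9.75
ee_pos: [531.2, 67.0, 32.6]
eef_rot: [-2.374, 2.058, -0.0]
force: [0.9, 0.0, -2.7]
opening: 53.2
```

```bash
python3 -c "
from h import *
lk()"
```

```text
t 9.75 lock x -75.1 y 0.56 z 32.6 head~-11.1 Fx 0.9 Fy -0.1 Fz -2.7 op 53.2
```

Request:
send_rows(
  moves=[
    {"dx":0,"dy":-0.003,"dz":0,"turn":0},
    {"dx":0,"dy":-0.004,"dz":0,"turn":0},
    {"dx":0,"dy":-0.004,"dz":0,"turn":0},
  ],
)

```text
time: 10.05
ee_pos: [531.9, 67.1, 32.5]
eef_rot: [-2.374, 2.058, -0.0]
force: [0.2, -0.4, -3.7]
opening: 53.4
```

```bash
python3 -c "
from h import *
lk()"
```

```text
t 10.05 lock x -74.4 y 0.54 z 32.5 head~-10.4 Fx 0.1 Fy -0.4 Fz -3.7 op 53.4
```

Request:
send_rows(
  moves=[
    {"dx":0,"dy":-0.002,"dz":0,"turn":0},
    {"dx":0,"dy":-0.004,"dz":0,"turn":0},
    {"dx":0,"dy":-0.004,"dz":0,"turn":0},
  ],
)

```text
time: 10.35
ee_pos: [532.7, 67.2, 32.5]
eef_rot: [-2.374, 2.058, -0.0]
force: [-0.2, -0.3, -3.6]
opening: 53.7
```

```bash
python3 -c "
from h import *
lk()"
```

```text
t 10.35 lock x -73.6 y 0.55 z 32.5 head~-9.6 Fx -0.2 Fy -0.2 Fz -3.6 op 53.7
```

Request:
send_rows(
  moves=[
    {"dx":0,"dy":-0.002,"dz":0,"turn":0},
    {"dx":0,"dy":-0.004,"dz":0,"turn":0},
    {"dx":0,"dy":-0.004,"dz":0,"turn":0},
  ],
)

```text
time: 10.65
ee_pos: [533.5, 67.3, 32.6]
eef_rot: [-2.374, 2.058, -0.0]
force: [-0.8, -0.4, -4.2]
opening: 53.6
```

```bash
python3 -c "
from h import *
lk()"
```

```text
t 10.65 lock x -72.7 y 0.55 z 32.6 head~-8.7 Fx -0.8 Fy -0.2 Fz -4.2 op 53.6
```

Request:
send_rows(
  moves=[
    {"dx":0,"dy":-0.002,"dz":0,"turn":0},
    {"dx":0,"dy":-0.004,"dz":0,"turn":0},
    {"dx":0,"dy":-0.004,"dz":0,"turn":0},
  ],
)

```text
time: 10.95
ee_pos: [534.3, 67.5, 32.5]
eef_rot: [-2.374, 2.058, -0.0]
force: [0.5, -0.3, -3.4]
opening: 53.8
```

```bash
python3 -c "
from h import *
lk()"
```

```text
t 10.95 lock x -72.0 y 0.55 z 32.5 head~-8.0 Fx 0.4 Fy -0.3 Fz -3.4 op 53.8
```

Request:
send_rows(
  moves=[
    {"dx":0,"dy":-0.001,"dz":0,"turn":0},
    {"dx":0,"dy":-0.002,"dz":0,"turn":0},
    {"dx":0,"dy":-0.002,"dz":0,"turn":0},
  ],
)

```text
time: 11.25
ee_pos: [534.6, 67.5, 32.5]
eef_rot: [-2.374, 2.058, -0.0]
force: [0.5, 0.6, -3.4]
opening: 53.5
```

```bash
python3 -c "
from h import *
lk()
m=snap('wrist','w4',(160,0,480,240),2.5)"
```

```text
t 11.25 lock x -71.6 y 0.55 z 32.5 head~-7.6 Fx 0.6 Fy 0.5 Fz -3.4 op 53.5
```

View pics/w4.png

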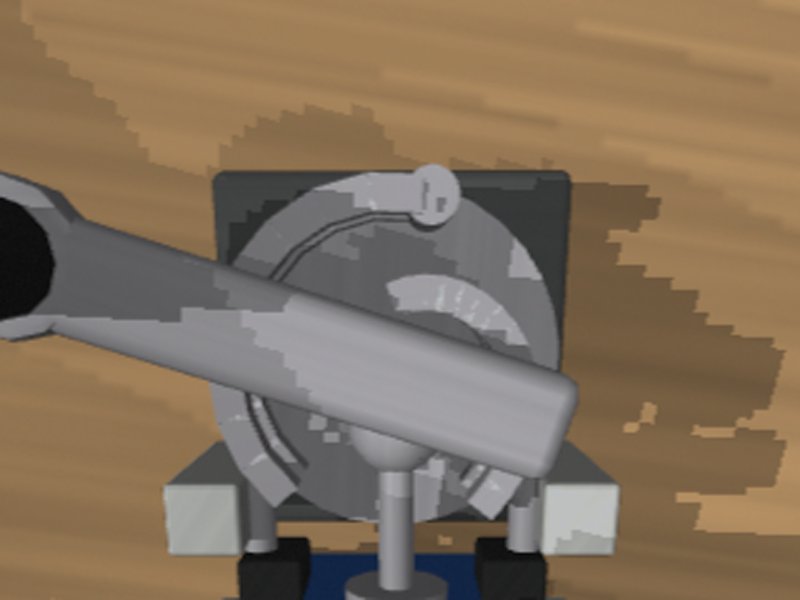

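Request:
send_rows(
  moves=[
    {"dx":0,"dy":-0.002,"dz":0,"turn":0},
    {"dx":0,"dy":-0.004,"dz":0,"turn":0},
    {"dx":0,"dy":-0.004,"dz":0,"turn":0},
  ],
)

```text
time: 11.6
ee_pos: [535.3, 67.6, 32.5]
eef_rot: [2.374, -2.058, -0.0]
force: [-0.5, -0.1, -2.3]
opening: 53.3
```

```bash
python3 -c "
from h import *
lk()"
```

```text
t 11.60 lock x -71.0 y 0.55 z 32.5 head~-7.0 Fx -0.5 Fy -0.0 Fz -2.3 op 53.3
```

Request:
send_rows(
  moves=[
    {"dx":0,"dy":-0.001,"dz":0,"turn":0},
    {"dx":0,"dy":-0.003,"dz":0,"turn":0},
    {"dx":0,"dy":-0.003,"dz":0,"turn":0},
  ],
)

```text
time: 11.9
ee_pos: [535.4, 67.7, 32.5]
eef_rot: [2.373, -2.057, -0.001]
force: [-1.7, -0.4, -1.7]
opening: 53.0
```

```bash
python3 -c "
from h import *
lk()"
```

```text
t 11.90 lock x -70.9 y 0.59 z 32.5 head~-6.9 Fx -1.8 Fy -0.1 Fz -1.7 op 53.0
```

Request:
send_rows(
  moves=[
    {"dx":0,"dy":-0.001,"dz":0,"turn":0},
    {"dx":0,"dy":-0.0015,"dz":0,"turn":0},
    {"dx":0,"dy":-0.0015,"dz":0,"turn":0},
  ],
)

```text
time: 12.2
ee_pos: [535.5, 67.7, 32.4]
eef_rot: [2.373, -2.057, -0.002]
force: [-4.0, -1.3, -1.7]
opening: 53.4
```

```bash
python3 -c "
from h import *
lk()"
```

```text
t 12.20 lock x -70.7 y 0.60 z 32.4 head~-6.7 Fx -4.2 Fy -0.7 Fz -1.7 op 53.4
```

Request:
send_rows(
  moves=[
    {"dx":0,"dy":0,"dz":0.002,"turn":0},
    {"dx":0,"dy":0,"dz":0.004,"turn":0},
    {"dx":0,"dy":0,"dz":0.004,"turn":0},
  ],
)

```text
time: 12.5
ee_pos: [535.5, 67.7, 31.7]
eef_rot: [2.373, -2.057, -0.002]
force: [-4.5, -0.8, 1.6]
opening: 53.6
```

```bash
python3 -c "
from h import *
lk()"
```

```text
t 12.50 lock x -70.7 y 0.65 z 31.7 head~-6.7 Fx -4.6 Fy -0.2 Fz 1.6 op 53.6
```

Request:
send_rows(
  moves=[
    {"dx":0,"dy":0,"dz":0,"turn":0},
    {"dx":0,"dy":0,"dz":0,"turn":0},
    {"dx":0,"dy":0,"dz":0,"turn":0},
    {"dx":0,"dy":0,"dz":0,"turn":0},
    {"dx":0,"dy":0,"dz":0,"turn":0},
    {"dx":0,"dy":0,"dz":0,"turn":0},
    {"dx":0,"dy":0,"dz":0,"turn":0},
    {"dx":0,"dy":0,"dz":0,"turn":0},
  ],
  grip=0,
)

```text
time: 13.3
ee_pos: [536.3, 67.7, 31.7]
eef_rot: [-2.374, 2.058, -0.0]
force: [0.9, 0.5, -0.5]
opening: 85.5
```

Request:
send_rows(
  moves=[
    {"dx":0,"dy":0,"dz":-0.04,"turn":0},
    {"dx":0,"dy":0,"dz":-0.12,"turn":0},
    {"dx":0,"dy":0,"dz":-0.25,"turn":0},
    {"dx":0,"dy":0,"dz":-0.38,"turn":0},
    {"dx":0,"dy":0,"dz":-0.5,"turn":0},
    {"dx":0,"dy":0,"dz":-0.55,"turn":0},
    {"dx":0,"dy":0,"dz":-0.55,"turn":0},
  ],
)

```text
time: 14.0
ee_pos: [537.2, 67.9, 143.1]
eef_rot: [-2.372, 2.056, -0.003]
force: [1.3, 0.2, 0.6]
opening: 85.6
```

```bash
python3 -c "
from h import *
lk()
m=snap('wrist','w5')
import json;json.dump({k:np.array(v).tolist() for k,v in m.items()},open('w5.json','w'));print(monitor.observe()['joint_pos'])"
```

```text
t 14.00 lock x -69.0 y 0.61 z 143.1 head~-5.0 Fx 1.3 Fy 0.1 Fz 0.6 op 85.6
[-0.50799107  0.65037923  0.51138158  1.92209316 -0.48358187  0.69186207
 -1.13201054]
```

View pics/w5.png

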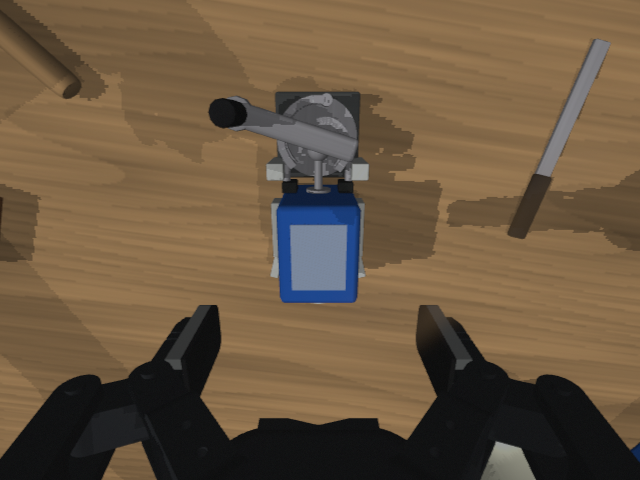

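```bash
python3 -c "
from h import *
import json;m=json.load(open('w5.json'))
for n,u,v,z in(('cam',318,136,40),('knob',226,112,84),('knobL',212,111,84),('postL',274,171,42),('postR',360,171,42)):
    p=back(m,u,v,z)[:2];q=p-AX;print(n,p.round(1),'lock',(q@E0).round(1),(q@N0).round(1),np.hypot(*q).round(1))
i=cv2.imread('pics/w5_raw.png')[90:135,200:260].astype(int).sum(2)
ys,xs=np.where(i<75);print(xs.min()+200,xs.max()+200,ys.min()+90,ys.max()+90,xs.mean()+200,ys.mean()+90)
"
```

```text
cam [608.2  77.2] lock 2.6 -0.3 2.6
knob [615.9 128.9] lock 17.5 49.9 52.8
knobL [615.3 136.5] lock 18.0 57.4 60.2
postL [580.8 104.2] lock -20.7 30.3 36.7
postR [589.2  45. ] lock -20.8 -29.5 36.0
210 246 99 126 227.85479797979798 112.81565656565657
```

```bash
sed -i 's/^E0=.*/&\nAX=np.array([607.3,77.3])/;' h.py; sed -i 's/;AX=np.array(\[605.6,77.1\])//' h.py
cat >> h.py <<'E'
def knob(th,off=0): # th: lever angle in lock frame
    a=.142+th; return AX+55*np.array([np.cos(a),np.sin(a)])
E
python3 -c "
from h import *
T=vision.camera_model('top');S=vision.camera_model('side')
print(back(T,305,117,170),back(T,307,145,20),back(S,394,188,170),back(S,388,232,5))
k=knob(1.28);print(k);go(k[0],k[1],143,-.15)"
```

```text
[797.46152213  54.12908994 170.        ] [796.22062836  54.65363826  20.        ] [794.45296952  45.4067622  170.        ] [800.13653055  46.54801758   5.        ]
[615.4536327 131.692263 ]
t 14.05 pos [536.3  68.  142. ] xang -1.428 F [-0.2 -0.3  0.4] op 85.4 d [-0.259  -0.4369 -0.0048] turn -1.6273
```

Request:
send_rows(
  moves=[
    {"dx":-0.03,"dy":-0.05,"dz":0,"turn":-0.12},
    {"dx":-0.08,"dy":-0.13,"dz":0,"turn":-0.28},
    {"dx":-0.13,"dy":-0.22,"dz":0,"turn":-0.44},
    {"dx":-0.18,"dy":-0.31,"dz":0,"turn":-0.6},
    {"dx":-0.23,"dy":-0.39,"dz":0,"turn":-0.76},
    {"dx":-0.255,"dy":-0.43,"dz":0,"turn":-0.9},
    {"dx":-0.259,"dy":-0.437,"dz":0,"turn":-1},
    {"dx":-0.259,"dy":-0.437,"dz":0,"turn":-1},
  ],
  grip=165,
)

```text
time: 14.85
ee_pos: [614.6, 131.6, 139.9]
eef_rot: [2.98, -0.992, -0.004]
force: [-0.5, 0.2, -0.8]
opening: 30.1
```

Request:
send_rows(
  moves=[
    {"dx":0,"dy":0,"dz":0,"turn":-0.12},
    {"dx":0,"dy":0,"dz":0,"turn":-0.28},
    {"dx":0,"dy":0,"dz":0,"turn":-0.44},
    {"dx":0,"dy":0,"dz":0,"turn":-0.56},
    {"dx":0,"dy":0,"dz":0,"turn":-0.62},
    {"dx":0,"dy":0,"dz":0,"turn":-0.62},
    {"dx":0,"dy":0,"dz":0,"turn":-0.62},
  ],
)

```text
time: 15.55
ee_pos: [614.8, 131.1, 141.0]
eef_rot: [3.131, -0.249, -0.002]
force: [0.6, 0.0, 0.9]
opening: 30.4
```

```bash
python3 -c "
from h import *
k=knob(1.28);go(k[0],k[1],100,-.15)
m=snap('wrist','w6')
import json;json.dump({k:np.array(v).tolist() for k,v in m.items()},open('w6.json','w'));print(monitor.observe()['joint_pos'].round(2))"
```

```text
t 15.55 pos [614.8 131.1 141. ] xang -0.159 F [0.6 0.  0.9] op 30.4 d [ 0.0029 -0.0035  0.2049] turn -0.0111
[-0.35  0.71  0.16  1.67 -0.15  0.78 -0.28]
```

View pics/w6.png

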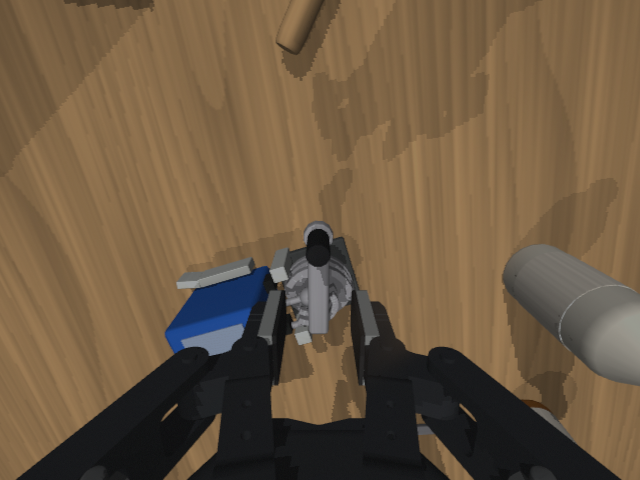

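```bash
python3 -c "
from h import *
import json;m=json.load(open('w6.json'))
o=monitor.observe();R=axes()
for v,z in((253,84),(248,84),(230,50)):
    k=back(m,318,v,z);q=k[:2]-AX;print('knob',k.round(1),np.hypot(*q),np.arctan2(*q[::-1])-.142,'tool rel',(R.T@(k-o['ee_pos'])).round(1))"
```

```text
knob [615.5 134.5  84. ] 57.825475087048815 1.2866004770054367 tool rel [ 0.  -3.4 57.2]
knob [616.  137.8  84. ] 61.129218733146146 1.2856373639343839 tool rel [ 0.  -6.7 57.2]
knob [616.  138.1  50. ] 61.468690670946245 1.2862034171424004 tool rel [ 0.  -7.1 91.2]
```

Request:
send_rows(
  moves=[
    {"dx":0.001,"dy":-0.008,"dz":0.08,"turn":0},
    {"dx":0.001,"dy":-0.008,"dz":0.18,"turn":0},
    {"dx":0.001,"dy":-0.008,"dz":0.28,"turn":0},
    {"dx":0.001,"dy":-0.008,"dz":0.36,"turn":0},
    {"dx":0.001,"dy":-0.008,"dz":0.4,"turn":0},
    {"dx":0.001,"dy":-0.008,"dz":0.415,"turn":0},
    {"dx":0.001,"dy":-0.008,"dz":0.415,"turn":0},
  ],
)

```text
time: 16.3
ee_pos: [616.0, 133.0, 58.7]
eef_rot: [3.132, -0.245, 0.0]
force: [-0.6, -0.0, -0.3]
opening: 29.9
```

Request:
send_rows(
  moves=[
    {"dx":0,"dy":0,"dz":0,"turn":0},
    {"dx":0,"dy":0,"dz":0,"turn":0},
    {"dx":0,"dy":0,"dz":0,"turn":0},
    {"dx":0,"dy":0,"dz":0,"turn":0},
  ],
  grip=192,
)

```text
time: 16.7
ee_pos: [616.1, 133.0, 59.2]
eef_rot: [-3.132, 0.245, -0.001]
force: [-0.3, -0.2, -0.1]
opening: 21.1
```

```bash
cat >> h.py <<'E'
def lev():
    o=monitor.observe();R=axes(o);p=np.array(o['ee_pos'])[:2]-AX;th=np.arctan2(p[1],p[0])-.142
    f=np.array(o['force']);a=th+.142;tc=np.array([np.sin(a),-np.cos(a)]);rd=np.array([np.cos(a),np.sin(a)])
    print('t %.2f r %.1f th %.3f cam %.3f xang-tan %.3f z %.1f Ftan %.2f Frad %.2f Fz %.1f op %.1f'%(o['time'],np.hypot(*p),th,1.35-th,np.arctan2(R[1,0],R[0,0])-(a-np.pi/2),o['ee_pos'][2],f[:2]@tc,f[:2]@rd,f[2],o['opening']))
def arc(dth,n,r=55,lag=0):
    o=monitor.observe();R=axes(o);p=np.array(o['ee_pos'])[:2]-AX;a0=np.arctan2(p[1],p[0]);x0=np.arctan2(R[1,0],R[0,0])
    for i in range(1,n+1):
        s=i/n;a=a0-dth*s
        rr=np.hypot(*p)*(1-s)+r*s
        q=AX+rr*np.array([np.cos(a),np.sin(a)]);d=R.T@np.append(q-o['ee_pos'][:2],0)/200
        t=(x0-(a-np.pi/2-lag))*s if i==n else (x0-(a0-dth-np.pi/2-lag))*s
        print('dx %.3f dy %.3f turn %.2f'%(d[0],d[1],t/(np.pi/4)))
E
python3 -c "
from h import *
lev();arc(.4,5)"
```

```text
t 16.70 r 56.4 th 1.272 cam 0.078 xang-tan 0.001 z 59.2 Ftan -0.24 Frad -0.26 Fz -0.1 op 21.1
dx 0.022 dy 0.002 turn 0.10
dx 0.044 dy 0.006 turn 0.20
dx 0.066 dy 0.012 turn 0.31
dx 0.087 dy 0.020 turn 0.41
dx 0.107 dy 0.029 turn 0.51
```

Request:
send_rows(
  moves=[
    {"dx":0.022,"dy":0.002,"dz":0,"turn":0.1},
    {"dx":0.044,"dy":0.006,"dz":0,"turn":0.2},
    {"dx":0.066,"dy":0.012,"dz":0,"turn":0.31},
    {"dx":0.087,"dy":0.02,"dz":0,"turn":0.41},
    {"dx":0.107,"dy":0.029,"dz":0,"turn":0.51},
    {"dx":0.107,"dy":0.029,"dz":0,"turn":0.51},
  ],
)

```text
time: 17.3
ee_pos: [636.3, 123.9, 58.8]
eef_rot: [3.02, -0.864, 0.0]
force: [0.1, -0.3, -1.3]
opening: 21.0
```

```bash
python3 -c "
from h import *
lev();arc(.4,6)"
```

```text
t 17.30 r 54.9 th 0.872 cam 0.478 xang-tan -0.000 z 58.8 Ftan 0.20 Frad -0.22 Fz -1.3 op 21.0
dx 0.018 dy 0.001 turn 0.08
dx 0.037 dy 0.002 turn 0.17
dx 0.055 dy 0.005 turn 0.25
dx 0.072 dy 0.009 turn 0.34
dx 0.090 dy 0.015 turn 0.42
dx 0.107 dy 0.021 turn 0.51
```

Request:
send_rows(
  moves=[
    {"dx":0.018,"dy":0.001,"dz":0,"turn":0.08},
    {"dx":0.037,"dy":0.002,"dz":0,"turn":0.17},
    {"dx":0.055,"dy":0.005,"dz":0,"turn":0.25},
    {"dx":0.072,"dy":0.009,"dz":0,"turn":0.34},
    {"dx":0.09,"dy":0.015,"dz":0,"turn":0.42},
    {"dx":0.107,"dy":0.021,"dz":0,"turn":0.51},
    {"dx":0.107,"dy":0.021,"dz":0,"turn":0.51},
  ],
)

```text
time: 18.0
ee_pos: [652.0, 109.1, 58.8]
eef_rot: [2.79, -1.445, 0.0]
force: [0.5, 0.4, 0.8]
opening: 20.8
```

```bash
python3 -c "
from h import *
lev();arc(.3,5)"
```

```text
t 18.00 r 54.9 th 0.475 cam 0.875 xang-tan -0.002 z 58.8 Ftan -0.06 Frad 0.61 Fz 0.8 op 20.8
dx 0.016 dy 0.000 turn 0.08
dx 0.033 dy 0.002 turn 0.15
dx 0.049 dy 0.004 turn 0.23
dx 0.065 dy 0.007 turn 0.30
dx 0.081 dy 0.011 turn 0.38
```

Request:
send_rows(
  moves=[
    {"dx":0.016,"dy":0,"dz":0,"turn":0.08},
    {"dx":0.033,"dy":0.002,"dz":0,"turn":0.15},
    {"dx":0.049,"dy":0.004,"dz":0,"turn":0.23},
    {"dx":0.065,"dy":0.007,"dz":0,"turn":0.3},
    {"dx":0.081,"dy":0.011,"dz":0,"turn":0.38},
    {"dx":0.081,"dy":0.011,"dz":0,"turn":0.38},
  ],
)

```text
time: 18.6
ee_pos: [659.5, 94.6, 58.8]
eef_rot: [-2.544, 1.843, -0.0]
force: [0.6, 0.2, 0.3]
opening: 20.9
```

```bash
python3 -c "
from h import *
lev();arc(.15,3)
m=snap('wrist','w7',(220,150,420,350),3)"
```

```text
t 18.60 r 55.0 th 0.178 cam 1.172 xang-tan -0.002 z 58.8 Ftan -0.04 Frad 0.66 Fz 0.3 op 20.9
dx 0.014 dy 0.000 turn 0.06
dx 0.027 dy 0.001 turn 0.13
dx 0.041 dy 0.003 turn 0.19
```

View pics/w7.png

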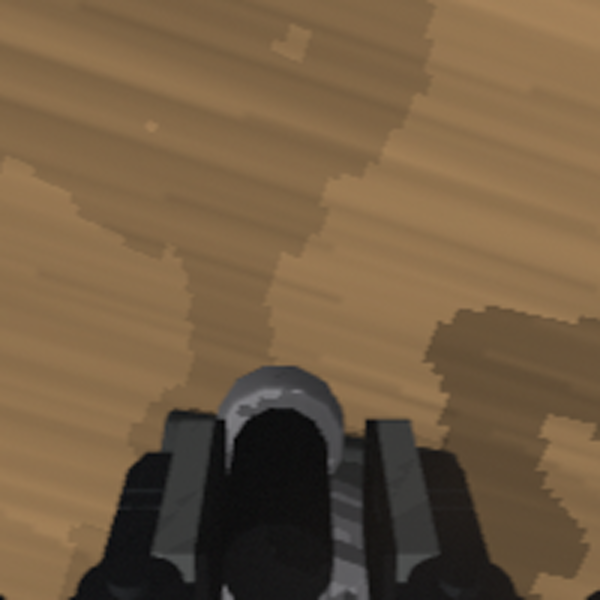

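Request:
send_rows(
  moves=[
    {"dx":0.014,"dy":0,"dz":0,"turn":0.06},
    {"dx":0.027,"dy":0.001,"dz":0,"turn":0.13},
    {"dx":0.027,"dy":0.001,"dz":0,"turn":0.13},
  ],
)

```text
time: 18.95
ee_pos: [661.0, 89.5, 58.7]
eef_rot: [-2.447, 1.97, 0.0]
force: [0.0, -0.2, 0.4]
opening: 21.3
```

```bash
python3 -c "
from h import *
lev();arc(.1,2)"
```

```text
t 18.95 r 55.1 th 0.081 cam 1.269 xang-tan -0.008 z 58.7 Ftan 0.17 Frad -0.03 Fz 0.4 op 21.3
dx 0.014 dy 0.000 turn 0.06
dx 0.027 dy 0.001 turn 0.12
```

Request:
send_rows(
  moves=[
    {"dx":0.014,"dy":0,"dz":0,"turn":0.06},
    {"dx":0.027,"dy":0.001,"dz":0,"turn":0.13},
    {"dx":0.027,"dy":0.001,"dz":0,"turn":0.13},
  ],
)

```text
time: 19.25
ee_pos: [662.0, 84.1, 58.7]
eef_rot: [2.344, -2.092, 0.0]
force: [-0.6, 1.1, -0.2]
opening: 20.9
```

```bash
python3 -c "
from h import *
lev();arc(.1,2)"
```

```text
t 19.25 r 55.1 th -0.019 cam 1.369 xang-tan -0.010 z 58.7 Ftan -1.14 Frad -0.47 Fz -0.2 op 20.9
dx 0.014 dy 0.001 turn 0.06
dx 0.027 dy 0.002 turn 0.12
```

Request:
send_rows(
  moves=[
    {"dx":0.014,"dy":0.001,"dz":0,"turn":0.06},
    {"dx":0.014,"dy":0.001,"dz":0,"turn":0.06},
    {"dx":0.014,"dy":0.001,"dz":0,"turn":0.06},
  ],
)

```text
time: 19.55
ee_pos: [662.1, 81.3, 58.7]
eef_rot: [2.294, -2.146, 0.0]
force: [-0.0, 1.7, 0.1]
opening: 21.2
```

```bash
python3 -c "
from h import *
lev()"
```

```text
t 19.55 r 55.0 th -0.069 cam 1.419 xang-tan -0.006 z 58.7 Ftan -1.74 Frad 0.09 Fz 0.1 op 21.2
```

Request:
send_rows(
  moves=[
    {"dx":0.014,"dy":0.001,"dz":0,"turn":0.06},
    {"dx":0.014,"dy":0.001,"dz":0,"turn":0.06},
    {"dx":0.014,"dy":0.001,"dz":0,"turn":0.06},
  ],
)

```text
time: 19.85
ee_pos: [662.1, 78.4, 58.8]
eef_rot: [2.242, -2.2, 0.0]
force: [0.1, 0.5, -0.2]
opening: 21.0
```

```bash
python3 -c "
from h import *
lev()"
```

```text
t 19.85 r 54.9 th -0.123 cam 1.473 xang-tan -0.001 z 58.8 Ftan -0.53 Frad 0.11 Fz -0.2 op 21.0
```

Request:
send_rows(
  moves=[
    {"dx":0.014,"dy":0.001,"dz":0,"turn":0.06},
    {"dx":0.014,"dy":0.001,"dz":0,"turn":0.06},
    {"dx":0.014,"dy":0.001,"dz":0,"turn":0.06},
  ],
)

```text
time: 20.15
ee_pos: [662.0, 75.5, 58.7]
eef_rot: [2.189, -2.253, 0.0]
force: [-1.2, -0.2, -0.7]
opening: 21.3
```

```bash
python3 -c "
from h import *
lev()"
```

```text
t 20.15 r 54.7 th -0.175 cam 1.525 xang-tan 0.004 z 58.7 Ftan 0.21 Frad -1.19 Fz -0.7 op 21.3
```

Request:
send_rows(
  moves=[
    {"dx":0.014,"dy":0,"dz":0,"turn":0.06},
    {"dx":0.02,"dy":0,"dz":0,"turn":0.09},
    {"dx":0.02,"dy":0,"dz":0,"turn":0.09},
  ],
)

```text
time: 20.45
ee_pos: [661.9, 71.5, 58.7]
eef_rot: [2.107, -2.33, 0.0]
force: [0.3, 0.1, -0.1]
opening: 21.4
```

```bash
python3 -c "
from h import *
lev()"
```

```text
t 20.45 r 54.9 th -0.248 cam 1.598 xang-tan 0.005 z 58.7 Ftan -0.17 Frad 0.28 Fz -0.1 op 21.4
```

Request:
send_rows(
  moves=[
    {"dx":0.014,"dy":0,"dz":0,"turn":0.06},
    {"dx":0.02,"dy":0,"dz":0,"turn":0.09},
    {"dx":0.02,"dy":0,"dz":0,"turn":0.09},
  ],
)

```text
time: 20.75
ee_pos: [661.5, 67.4, 58.7]
eef_rot: [2.023, -2.403, 0.001]
force: [-0.0, 0.1, 0.3]
opening: 20.9
```

```bash
python3 -c "
from h import *
lev()"
```

```text
t 20.75 r 55.0 th -0.322 cam 1.672 xang-tan 0.009 z 58.7 Ftan -0.06 Frad -0.01 Fz 0.3 op 20.9
```

Request:
send_rows(
  moves=[
    {"dx":0.014,"dy":0.001,"dz":0,"turn":0.06},
    {"dx":0.02,"dy":0.001,"dz":0,"turn":0.09},
    {"dx":0.02,"dy":0.001,"dz":0,"turn":0.09},
  ],
)

```text
time: 21.05
ee_pos: [660.6, 63.5, 58.7]
eef_rot: [1.937, -2.473, 0.001]
force: [-0.4, 1.0, -0.2]
opening: 20.9
```

```bash
python3 -c "
from h import *
lev()"
```

```text
t 21.05 r 55.1 th -0.395 cam 1.745 xang-tan 0.011 z 58.7 Ftan -0.90 Frad -0.64 Fz -0.2 op 20.9
```

Request:
send_rows(
  moves=[
    {"dx":0.014,"dy":0.001,"dz":0,"turn":0.06},
    {"dx":0.02,"dy":0.001,"dz":0,"turn":0.1},
    {"dx":0.02,"dy":0.001,"dz":0,"turn":0.1},
  ],
)

```text
time: 21.35
ee_pos: [659.4, 59.8, 58.7]
eef_rot: [1.838, -2.548, 0.0]
force: [0.3, 1.9, 0.1]
opening: 21.3
```

```bash
python3 -c "
from h import *
lev()"
```

```text
t 21.35 r 55.0 th -0.467 cam 1.817 xang-tan 0.004 z 58.7 Ftan -1.88 Frad -0.31 Fz 0.1 op 21.3
```

Request:
send_rows(
  moves=[
    {"dx":0.014,"dy":0.001,"dz":0,"turn":0.06},
    {"dx":0.02,"dy":0.001,"dz":0,"turn":0.1},
    {"dx":0.02,"dy":0.001,"dz":0,"turn":0.1},
  ],
)

```text
time: 21.65
ee_pos: [658.0, 56.0, 58.8]
eef_rot: [1.737, -2.618, 0.0]
force: [-0.1, 1.8, 0.2]
opening: 21.2
```

```bash
python3 -c "
from h import *
lev()"
```

```text
t 21.65 r 54.9 th -0.539 cam 1.889 xang-tan -0.002 z 58.8 Ftan -1.64 Frad -0.85 Fz 0.2 op 21.2
```

Request:
send_rows(
  moves=[
    {"dx":0.006,"dy":0,"dz":0,"turn":0.03},
    {"dx":0.011,"dy":0,"dz":0,"turn":0.05},
    {"dx":0.011,"dy":0,"dz":0,"turn":0.05},
  ],
)

```text
time: 21.95
ee_pos: [657.1, 54.0, 58.7]
eef_rot: [1.684, -2.652, 0.0]
force: [0.7, 1.8, -0.3]
opening: 21.4
```

```bash
python3 -c "
from h import *
lev()"
```

```text
t 21.95 r 55.0 th -0.580 cam 1.930 xang-tan -0.001 z 58.7 Ftan -1.93 Frad -0.11 Fz -0.3 op 21.4
```

Request:
send_rows(
  moves=[
    {"dx":0.006,"dy":0,"dz":0,"turn":0.03},
    {"dx":0.011,"dy":0,"dz":0,"turn":0.05},
    {"dx":0.011,"dy":0,"dz":0,"turn":0.05},
  ],
)

```text
time: 22.25
ee_pos: [656.1, 51.9, 58.7]
eef_rot: [1.631, -2.685, 0.0]
force: [1.5, 1.5, 0.3]
opening: 21.1
```

```bash
python3 -c "
from h import *
lev()"
```

```text
t 22.25 r 55.0 th -0.623 cam 1.973 xang-tan 0.002 z 58.7 Ftan -2.04 Frad 0.58 Fz 0.3 op 21.1
```

Request:
send_rows(
  moves=[
    {"dx":0.006,"dy":0,"dz":0,"turn":0.03},
    {"dx":0.011,"dy":0,"dz":0,"turn":0.05},
    {"dx":0.011,"dy":0,"dz":0,"turn":0.05},
  ],
)

```text
time: 22.55
ee_pos: [655.1, 50.0, 58.7]
eef_rot: [1.578, -2.716, 0.0]
force: [1.0, 1.6, -0.3]
opening: 21.0
```

```bash
python3 -c "
from h import *
lev()"
```

```text
t 22.55 r 55.0 th -0.661 cam 2.011 xang-tan 0.001 z 58.7 Ftan -1.85 Frad 0.05 Fz -0.3 op 21.0
```

Request:
send_rows(
  moves=[
    {"dx":0.006,"dy":0,"dz":0,"turn":0.03},
    {"dx":0.011,"dy":0,"dz":0,"turn":0.05},
    {"dx":0.011,"dy":0,"dz":0,"turn":0.05},
  ],
)

```text
time: 22.85
ee_pos: [654.0, 48.1, 58.8]
eef_rot: [1.525, -2.747, 0.0]
force: [1.1, 2.0, -0.2]
opening: 21.0
```

```bash
python3 -c "
from h import *
lev()"
```

```text
t 22.85 r 55.1 th -0.701 cam 2.051 xang-tan 0.002 z 58.8 Ftan -2.30 Frad -0.12 Fz -0.2 op 21.0
```

Request:
send_rows(
  moves=[
    {"dx":0.006,"dy":0,"dz":0,"turn":0.03},
    {"dx":0.011,"dy":0,"dz":0,"turn":0.05},
    {"dx":0.011,"dy":0,"dz":0,"turn":0.05},
  ],
)

```text
time: 23.15
ee_pos: [652.9, 46.3, 58.7]
eef_rot: [1.47, -2.776, 0.0]
force: [0.9, 0.8, -0.2]
opening: 21.0
```

```bash
python3 -c "
from h import *
lev()"
```

```text
t 23.15 r 55.1 th -0.740 cam 2.090 xang-tan 0.001 z 58.7 Ftan -1.20 Frad 0.32 Fz -0.2 op 21.0
```

Request:
send_rows(
  moves=[
    {"dx":0.006,"dy":0,"dz":0,"turn":0.03},
    {"dx":0.011,"dy":0,"dz":0,"turn":0.05},
    {"dx":0.011,"dy":0,"dz":0,"turn":0.05},
  ],
)

```text
time: 23.45
ee_pos: [651.7, 44.5, 58.8]
eef_rot: [-1.416, 2.804, -0.0]
force: [1.2, 2.0, 1.0]
opening: 21.0
```

```bash
python3 -c "
from h import *
lev()"
```

```text
t 23.45 r 55.2 th -0.779 cam 2.129 xang-tan 0.001 z 58.8 Ftan -2.34 Frad -0.22 Fz 1.0 op 21.0
```

Request:
send_rows(
  moves=[
    {"dx":0.006,"dy":0,"dz":0,"turn":0.03},
    {"dx":0.011,"dy":0.001,"dz":0,"turn":0.05},
    {"dx":0.011,"dy":0.001,"dz":0,"turn":0.05},
  ],
)

```text
time: 23.75
ee_pos: [650.2, 42.8, 58.8]
eef_rot: [-1.36, 2.832, -0.0]
force: [1.4, 3.1, -0.3]
opening: 21.2
```

```bash
python3 -c "
from h import *
lev()"
```

```text
t 23.75 r 55.1 th -0.819 cam 2.169 xang-tan 0.001 z 58.8 Ftan -3.32 Frad -0.82 Fz -0.3 op 21.2
```

Request:
send_rows(
  moves=[
    {"dx":0.006,"dy":0,"dz":0,"turn":0.03},
    {"dx":0.011,"dy":0.001,"dz":0,"turn":0.05},
    {"dx":0.011,"dy":0.001,"dz":0,"turn":0.05},
  ],
)

```text
time: 24.05
ee_pos: [648.7, 41.3, 58.8]
eef_rot: [-1.304, 2.858, -0.0]
force: [2.2, 3.0, -0.4]
opening: 21.2
```

```bash
python3 -c "
from h import *
lev()"
```

```text
t 24.05 r 54.9 th -0.857 cam 2.207 xang-tan 0.001 z 58.8 Ftan -3.70 Frad -0.28 Fz -0.4 op 21.2
```

Request:
send_rows(
  moves=[
    {"dx":0.005,"dy":0,"dz":0,"turn":0.03},
    {"dx":0.01,"dy":0,"dz":0,"turn":0.05},
    {"dx":0.01,"dy":0,"dz":0,"turn":0.05},
  ],
)

```text
time: 24.35
ee_pos: [647.5, 40.0, 58.8]
eef_rot: [-1.248, 2.883, 0.0]
force: [2.5, 3.6, 0.2]
opening: 21.3
```

```bash
python3 -c "
from h import *
lev()"
```

```text
t 24.35 r 54.8 th -0.891 cam 2.241 xang-tan -0.005 z 58.8 Ftan -4.29 Frad -0.64 Fz 0.2 op 21.3
```

Request:
send_rows(
  moves=[
    {"dx":0,"dy":0,"dz":0,"turn":0},
  ],
)

```text
time: 24.45
ee_pos: [647.4, 39.9, 58.8]
eef_rot: [-1.249, 2.882, -0.0]
force: [3.7, 3.3, -0.2]
opening: 21.0
```

Request:
send_rows(
  moves=[
    {"dx":0.003,"dy":0,"dz":0,"turn":0.02},
    {"dx":0.006,"dy":0,"dz":0,"turn":0.03},
    {"dx":0.006,"dy":0,"dz":0,"turn":0.03},
  ],
)

```text
time: 24.75
ee_pos: [646.6, 39.0, 58.8]
eef_rot: [-1.215, 2.897, -0.0]
force: [3.1, 3.4, -0.6]
opening: 21.4
```

```bash
python3 -c "
from h import *
lev()"
```

```text
t 24.75 r 54.9 th -0.914 cam 2.264 xang-tan -0.005 z 58.8 Ftan -4.66 Frad -0.16 Fz -0.6 op 21.4
```

Request:
send_rows(
  moves=[
    {"dx":0,"dy":0,"dz":0,"turn":0},
    {"dx":0,"dy":0,"dz":0,"turn":0},
  ],
)

```text
time: 24.95
ee_pos: [646.6, 39.0, 58.8]
eef_rot: [-1.215, 2.897, -0.0]
force: [2.8, 3.5, -0.6]
opening: 21.2
```

```bash
python3 -c "
from h import *
lev()"
```

```text
t 24.95 r 54.9 th -0.914 cam 2.264 xang-tan -0.004 z 58.8 Ftan -4.49 Frad -0.39 Fz -0.6 op 21.2
```

Request:
send_rows(
  moves=[
    {"dx":0.004,"dy":0,"dz":0,"turn":0.02},
    {"dx":0.007,"dy":0,"dz":0,"turn":0.03},
    {"dx":0.007,"dy":0,"dz":0,"turn":0.03},
  ],
)

```text
time: 25.25
ee_pos: [645.7, 38.0, 58.8]
eef_rot: [-1.18, 2.911, -0.0]
force: [3.8, 3.2, -0.3]
opening: 21.5
```

```bash
python3 -c "
from h import *
lev()"
```

```text
t 25.25 r 54.9 th -0.940 cam 2.290 xang-tan -0.003 z 58.8 Ftan -4.98 Frad 0.37 Fz -0.3 op 21.5
```

Request:
send_rows(
  moves=[
    {"dx":0,"dy":0,"dz":0,"turn":0},
    {"dx":0,"dy":0,"dz":0,"turn":0},
  ],
)

```text
time: 25.45
ee_pos: [645.6, 38.0, 58.8]
eef_rot: [-1.18, 2.911, -0.0]
force: [4.3, 2.4, 0.4]
opening: 21.1
```

```bash
python3 -c "
from h import *
lev()"
```

```text
t 25.45 r 54.9 th -0.940 cam 2.290 xang-tan -0.002 z 58.8 Ftan -4.79 Frad 1.32 Fz 0.4 op 21.1
```

Request:
send_rows(
  moves=[
    {"dx":0.002,"dy":0,"dz":0,"turn":0.01},
    {"dx":0.004,"dy":0,"dz":0,"turn":0.02},
    {"dx":0.004,"dy":0,"dz":0,"turn":0.02},
  ],
)

```text
time: 25.75
ee_pos: [645.2, 37.5, 58.8]
eef_rot: [-1.157, 2.92, -0.0]
force: [4.6, 3.0, 0.1]
opening: 21.2
```

```bash
python3 -c "
from h import *
lev()"
```

```text
t 25.75 r 55.0 th -0.953 cam 2.303 xang-tan -0.005 z 58.8 Ftan -5.45 Frad 0.98 Fz 0.1 op 21.2
```

Request:
send_rows(
  moves=[
    {"dx":0,"dy":0,"dz":0,"turn":0},
    {"dx":0,"dy":0,"dz":0,"turn":0},
    {"dx":0,"dy":0,"dz":0,"turn":0},
    {"dx":0,"dy":0,"dz":0,"turn":0},
  ],
  grip=140,
)

```text
time: 26.15
ee_pos: [644.4, 36.6, 58.6]
eef_rot: [1.157, -2.92, 0.001]
force: [-0.1, -0.8, 1.0]
opening: 38.2
```

```bash
python3 -c "
from h import *
lev()"
```

```text
t 26.15 r 55.1 th -0.974 cam 2.324 xang-tan 0.015 z 58.6 Ftan 0.61 Frad 0.59 Fz 1.0 op 38.2
```

Request:
send_rows(
  moves=[
    {"dx":0,"dy":0,"dz":-0.03,"turn":0},
    {"dx":0,"dy":0,"dz":-0.1,"turn":0},
    {"dx":0,"dy":0,"dz":-0.2,"turn":0},
    {"dx":0,"dy":0,"dz":-0.35,"turn":0},
    {"dx":0,"dy":0,"dz":-0.5,"turn":0},
    {"dx":0,"dy":0,"dz":-0.6,"turn":0},
    {"dx":0,"dy":0,"dz":-0.6,"turn":0},
  ],
)

```text
time: 26.85
ee_pos: [647.2, 36.6, 183.2]
eef_rot: [-1.155, 2.914, -0.004]
force: [0.4, -0.1, -0.5]
opening: 38.4
```

```bash
python3 -c "
from h import *
lev();m=snap('wrist','w8')
import json;json.dump({k:np.array(v).tolist() for k,v in m.items()},open('w8.json','w'))"
```

```text
t 26.85 r 57.0 th -0.938 cam 2.288 xang-tan -0.020 z 183.2 Ftan -0.21 Frad 0.39 Fz -0.5 op 38.4
```

View pics/w8.png

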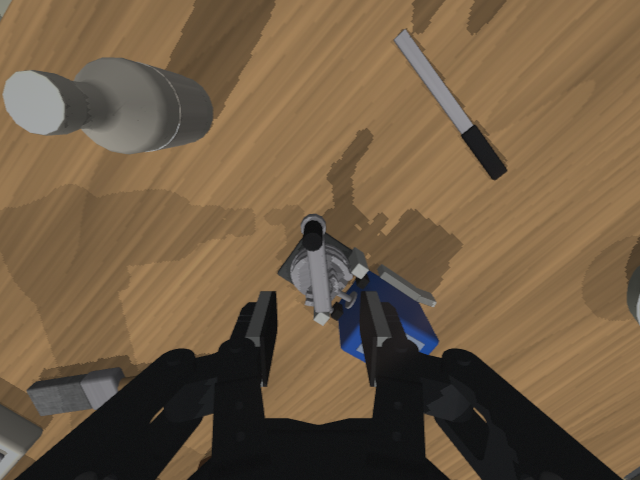

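```bash
python3 -c "
from h import *
import json;m=json.load(open('w8.json'))
for u,v in((313,238),(313,230)):
    q=back(m,u,v,84)[:2]-AX;print(np.hypot(*q),'cam',1.35+.142-np.arctan2(*q[::-1]))
a=back(m,313,222,50)[:2];b=back(m,322,308,50)[:2];print('bar cam',1.492-np.arctan2(*(a-b)[::-1]))"
```

```text
57.76260387461357 cam 2.2225104671724223
63.92761774961227 cam 2.2313420120802174
bar cam 2.213803910918835
```

```bash
python3 -c "
from h import *
lev();print(robot.hand_in())"
```

```text
t 26.90 r 55.8 th -0.946 cam 2.296 xang-tan -0.012 z 181.1 Ftan -0.94 Frad 0.81 Fz -0.4 op 38.3
the job is handed in; nothing more can be done
None
```

I slid the middle-sized blue dispenser into the cradle, locked it with the cam lever and handed the job in at 26.9 s. The arm was clear of everything by then; no verdict was reported.

- **Insertion:** I slid it in stud first until it lightly touched the bumpers at about 4 N, then let go. The picture afterwards shows the stud head inside the open cam.
- **Lever:** I pushed the knob clockwise with a loose finger cage. It stayed slack (around 2 N or less) until about 2.1 rad, then stiffened. I stopped at 4.9–5.5 N on the last readings, opened the fingers and lifted clear.
- **Last check:** The final picture puts the lever at about 2.22 rad, so it sprang back about 0.03–0.04 rad from where I stopped pushing. I estimate the remaining cam pull at about 14 N, but nothing measured it directly. The dispenser is seated, and nothing in that view looks disturbed.
- **Disagreements:**
  - The first bumper contact came with the head about 5–7 mm before my estimated cam axis, where about 8–14 mm was expected. I put 1–2 mm of that down to my axis estimate and shifted it 1.7 mm before turning the lever.
  - The first box fit to the top and side camera pictures was also poor, so I used wrist-camera measurements instead.

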